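# Load the taping machine's carrier and mount its hopper

### The job

Slide the dark steel carrier (the one with the orange upright plate) along the bench, without lifting it, between the guide rails and under the green guard bridge, until its nose rests against the red end stop. Then take the small blue hopper and set it level on the carrier so that the carrier's two brass pegs stand in the holes of its foot and the foot lies flat on the carrier. Leave the carrier at the stop and do not disturb the other things on the bench.

Things in the scene. Friction and masses are not known exactly. Their poses are not given: they have to be found in the camera images.
- station: fixed guide on the bench: two aluminium rails along its y axis, 95 mm apart inside, 10 mm thick, 18 mm high, from y = -60 to +143 mm, crossed by a green bridge. Origin: on the bench under the middle of the bridge; the carrier travels towards +y; z up
- mouth (a point): middle of the flared mouth where the carrier enters, on the bench at station y = -105 mm; the flares are about 150 mm apart here and narrow to 95 mm at y = -60 mm; axes as the station's
- bridge (a point): middle of the underside of the green guard bridge, 35 mm above the bench; the bridge is 164 mm wide (x), 45 mm along y (-22.5 to +22.5 mm), its top 59 mm above the bench
- stop (a point): middle of the near face of the red end stop at its foot, station y = 128 mm; the stop is 11 mm high and fills the gap between the rails
- home (a point): point of the station where the carrier's origin lies when its nose is against the end stop (station x = 0, y = 20.5 mm, z = 0); axes as the station's
- carrier: dark steel plate, 90 mm wide (x), 215 mm long (y), 12 mm thick, 0.6 kg, flat on the bench with its nose (+y end) towards the mouth. An orange upright plate stands at its tail and two brass pegs on its nose half, x = 0, y = 27.5 and 91.5 mm, 9 mm thick, 15 mm high, tops tapered. Passes under the bridge only without a hopper. Origin: centre of the underside; z up
- push_face (a point): middle of the orange plate's flat outer face, flush with the tail, carrier frame (0, -107.5, 30) mm; the plate is 84 mm wide, 8 mm thick, its top 46 mm above the bench, with a sloping brace on its inner side
- seat (a point): point midway between the two pegs on the carrier's top face, carrier frame (0, 59.5, 12) mm; axes as the carrier's. The hopper's origin lies here when it is seated
- hopper: small blue hopper, 0.12 kg: a foot 50 mm wide (x), 84 mm long (y), 12 mm thick, with two round through holes of 12.5 mm at y = -32 and +32 mm, and on its middle an open box 40 by 40 mm outside, walls 3 mm, from 12 to 57 mm above its underside. Either way round fits. Origin: centre of the foot's underside; z up
- green_hopper: green hopper of the same shape; leave alone
- roller: white plastic roller, 60 mm across and 32 mm high, standing on its flat; leave alone
- screwdriver: screwdriver lying on the bench; leave alone
- oil: yellow oil bottle, 48 mm across and 110 mm high; leave alone
Not all that is in view belongs to the job. Of the things shaped like the carrier, the steel one is meant.

How it is judged:
By the outcome, as a careful person would: the job done as asked, in the order asked, and still so for the second after the job is handed in, with the robot touching nothing.
It also fails if it takes over 54 s, if anything falls off the work surface, if the arm or the gripper's body presses on something with over 40 N, if the wrist force passes 120 N, or if a joint passes its speed limit or range.

### The arm

A 6-joint arm with a two-finger parallel gripper is mounted at the origin on the work surface. World frame = base frame: x ahead of the robot, y to its left, z up, the work surface at z = 0. Lengths are in m, angles in degrees, forces in N, time in s.
With the tool pointing down it reaches from about 0.25 to 0.725 m from the base axis. Payload 9.7 kg.
Tool frame: the origin (TCP) lies midway between the tips of the shut fingers; the grasp point (between the pads) lies bot.hold_point_z behind it (bot.hold_point_z is the distance from the TCP to the grasp point, in m); z points along the fingers, y is the line along which they close (so a half turn about z gives the same grasp; the last joint's range is limited). The gripper opens to 85 mm and grips with 20 to 120 N. Pads are 22 mm wide; open, the fingers measure 114 mm over their backs; the gripper's body (76 mm by 85 mm) begins 54 mm behind the grasp point. The pads swing forward as they close: fully open they stand 13 mm farther back than shut.
Start: joints at [0, 4.979, 10.078, 95.1, 0, 90], TCP at [0.55, -0, 0.199] pointing down, gripper open.
Joint ranges: [-179.16, 179.16], [-48.56, 103.87], [-65.8, 70.77], [-126.05, 130.52], [-82.76, 87.17], [-180, 180]. Speed limits (degrees/s): [127.2, 127.2, 147.25, 180, 180, 180].

### API

Orientations are given as [roll, pitch, yaw] about the fixed x, y, z axes, in that order (R = Rz(yaw) Ry(pitch) Rx(roll)).
In Python, from workcell import bot, camera, camera_model, ticket gives the robot as it stands.
- The arm moves only by the tool send_rows, never from a script. Its argument "targets" is text: rows parted by semicolons, each of 5 numbers parted by spaces: the shift along the tool's x, y, z in mm, then the turn about the tool's z in degrees, then the closure in counts, from 0 (fully open) to 255 (shut). A call has 1 to 20 rows; each row is the pose to reach, as a shift and turn from the pose commanded when the call began, along the tool's axes at that moment; what a row does not reach only later rows make up. A row lasts 1/8 s, in which the tool goes at most 62.5 mm and 10.7 degrees, less where a joint would pass 70% of its speed; a pose out of reach is approached as far as the arm can. A call with a gripper value outside its range is refused whole. The fingers move at their own pace and stop on an object; "newtons" is the grip in N (left out, the last holds). Time passes only in rows, so rows that repeat a pose let the fingers close. It gives the time, the measured TCP pose, the force, the opening and the grip force at its end, in the units of the state.
- bot.get_obs(): the state, without advancing time (a new reading comes with each control period).
- camera(name): name is "scene" or "side" or "wrist"; returns the picture (480x640x3 uint8, blue, green, red); there is no depth.
- camera_model(name): a dict with "K" (3x3 intrinsics, pixels), "pose" (4x4, takes a point from camera to world coordinates); the wrist camera has in their place "T_tool_cam" (4x4, takes a point from camera to tool coordinates, whose origin is the TCP and whose axes are the flange's). Camera axes: x right, y down, z forward; pixel columns grow to the right and rows downward; lengths in m; the calibration is good to about 2 mm. A picture is of the moment at which its call begins: read the wrist's pose just before it. camera_model takes no time and is no camera call.
- ticket.job_done(): hands the job in; it is judged then, once.
The state is a dict: "time": time; "q": joint angles; "qd": joint speeds; "joint_efforts": joint torques, N m; "ee_pos": TCP position; "tcp_rot": TCP orientation; "wrist_force": force on the tool from outside, world axes, zero at the start; "torque": the same for the moment, N m; "opening": finger opening in m; "grasp_force": force on a finger pad.
Only numpy, scipy, OpenCV 4.12 (cv2) and the standard library are available. Lean on these libraries where they do the work, as an engineer would, in place of code of your own. Each camera call takes 0.05 s, during which the arm holds its last target. There are 200 camera calls.

## Working session

There is one attempt and no reset: what is moved stays moved. The work goes in short steps, Python scripts to look and compute and a tool call to move; the robot and the scene stay as the last step left them, time stands still between calls to the robot, and variables do not carry over. Pictures are saved under pics/ and viewed, at most 10 in all, crops included, and the job is handed in when it is done.

Besides the shell and the picture viewer there is one more tool, called after "Emit:" as name(argument=value, ...) on one line, values as JSON. send_rows: Moves the arm, as the interface text tells. Its arguments: {"type":"object","properties":{"targets":{"type":"string"},"newtons":{"type":"number"}},"required":["targets"]}

```bash
mkdir -p pics; ls; python3 - <<'E'
from workcell import bot,camera,camera_model
import cv2,numpy as np
o=bot.get_obs();print(o['time'],o['ee_pos'],o['tcp_rot'],o['opening'],bot.hold_point_z)
for n in['scene','side']:
    cv2.imwrite(f'pics/{n}0.png',camera(n));m=camera_model(n);print(n,np.round(m['K'],1).tolist(),np.round(m['pose'],3).tolist())
print(np.round(camera_model('wrist')['T_tool_cam'],3).tolist(),camera_model('wrist')['K'])
E
```

```text
pics
0.0 [5.49722623e-01 8.26692318e-06 1.98472606e-01] [-1.79922873e+02 -9.06742681e-04  8.99995431e+01] 0.08541580332682021 0.0187
scene [[481.2, 0.0, 333.4], [0.0, 481.2, 234.3], [0.0, 0.0, 1.0]] [[0.168, 0.802, -0.573, 1.185], [0.986, -0.14, 0.093, -0.162], [-0.006, -0.581, -0.814, 0.943], [0.0, 0.0, 0.0, 1.0]]
side [[582.7, 0.0, 322.0], [0.0, 582.7, 239.3], [0.0, 0.0, 1.0]] [[-0.921, -0.229, 0.316, 0.074], [-0.39, 0.558, -0.732, 1.045], [-0.008, -0.797, -0.603, 0.943], [0.0, 0.0, 0.0, 1.0]]
[[-0.0, -0.946, -0.325, 0.084], [1.0, -0.0, -0.0, 0.001], [-0.0, -0.325, 0.946, -0.174], [0.0, 0.0, 0.0, 1.0]] [[430.2028819    0.         316.87817525]
 [  0.         430.2028819  236.09001013]
 [  0.           0.           1.        ]]
```

View pics/scene0.png

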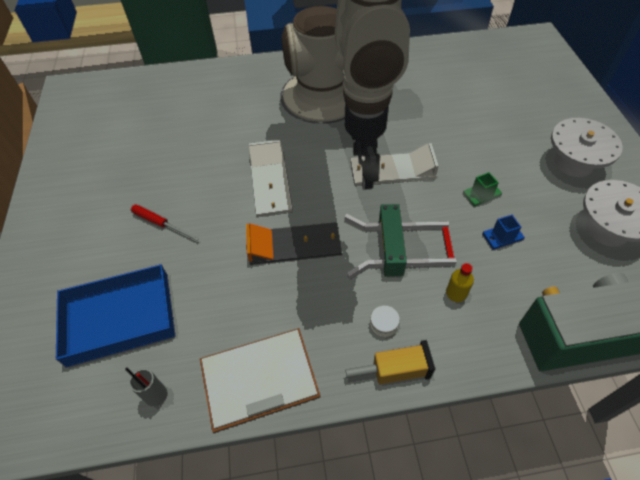

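View pics/side0.png

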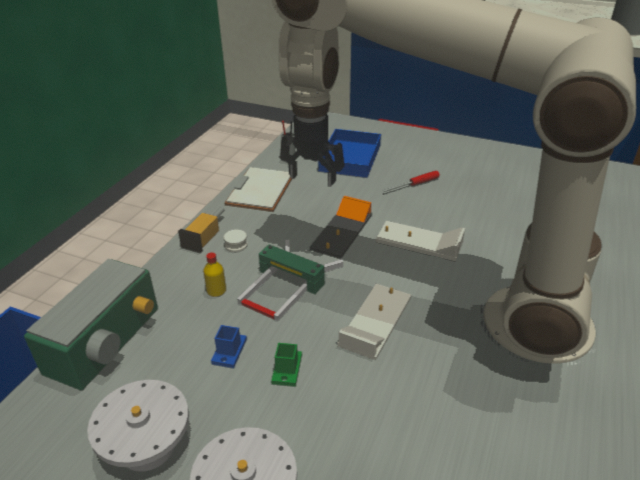

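Could be taken for the carrier: white plates at scene (268,180) and (395,165), and the dark plate with an orange upright at (293,243), which I choose. Could be taken for the hopper: green at (485,188), the blue tray at (115,312), and the small blue one at (503,232), which I choose. One close crop will check both choices.

```bash
python3 - <<'E'
import cv2,numpy as np
s=cv2.imread('pics/scene0.png');d=cv2.imread('pics/side0.png')
a=cv2.resize(s[200:290,238:468],(800,313),interpolation=cv2.INTER_CUBIC)
b=cv2.resize(s[200:260,468:548],(380,285),interpolation=cv2.INTER_CUBIC)
c=cv2.resize(d[310:380,200:304],(420,285),interpolation=cv2.INTER_CUBIC)
cv2.imwrite('pics/crop1.png',np.vstack([a,np.hstack([b,c])]))
E
```

```text
(no output)
```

View pics/crop1.png

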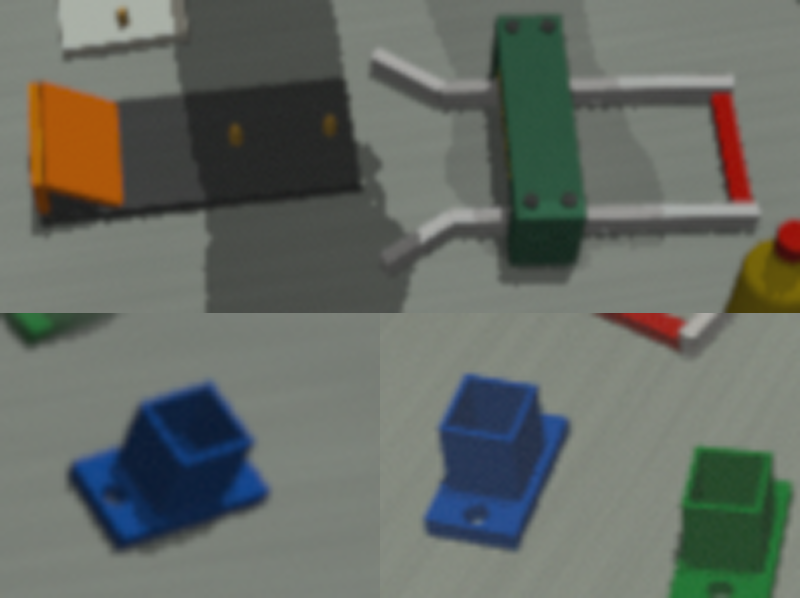

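The crop confirms the dark steel carrier with the orange upright at its left (tail) end, its pegs at crop (235,130) and (329,120), and the blue hopper with its hole at (117,493). The bridge top corners and the red stop are also clear. I'll fit poses from these points.

```bash
cat > h.py <<'E'
import numpy as np
from scipy.optimize import least_squares
from workcell import bot,camera,camera_model
from scipy.spatial.transform import Rotation as R
def cam(n,obs=None):
    m=camera_model(n)
    if n!='wrist': return np.array(m['K']),np.array(m['pose'])
    T=np.eye(4);T[:3,3]=obs['ee_pos'];T[:3,:3]=R.from_euler('xyz',obs['tcp_rot'],degrees=True).as_matrix()
    return np.array(m['K']),T@np.array(m['T_tool_cam'])
def proj(P,c):
    K,T=c;p=(np.asarray(P)-T[:3,3])@T[:3,:3]@K.T
    return p[:,:2]/p[:,2:]
def world(p,yaw_local):
    x,y,a=p;L=np.asarray(yaw_local,float);c,s=np.cos(a),np.sin(a)
    return np.c_[x+c*L[:,0]-s*L[:,1],y+s*L[:,0]+c*L[:,1],L[:,2]]
def fit(obs,g):
    # obs: list of (cam, pixels, local pts m)
    f=lambda p:np.concatenate([(proj(world(p,L),c)-np.array(u)).ravel() for c,u,L in obs])
    r=least_squares(f,g,loss='soft_l1');return r.x,np.round(f(r.x).reshape(-1,2),1).tolist()
E
python3 - <<'E'
from h import *
S=cam('scene');D=cam('side')
A=lambda l:np.array(l)/3.478+[238,200]
st=A([(500,17),(560,14),(583,207),(522,212),(711,97),(727,200)])
# travel +y image right; station x: image down is world +x => x=+ is near side
L=[(-.082,-.0225,.059),(-.082,.0225,.059),(.082,.0225,.059),(.082,-.0225,.059),(-.0475,.128,.011),(.0475,.128,.011)]
p,r=fit([(S,st,L)],[.5,.1,0]);print('station',p,np.degrees(p[2]),r);sp=p
ca=A([(345,80),(360,186),(235,126),(329,115),(33,84),(40,191)])
L=[(-.045,.1075,.012),(.045,.1075,.012),(0,.0275,.027),(0,.0915,.027),(-.042,-.1075,.046),(.042,-.1075,.046)]
p,r=fit([(S,ca,L)],[.5,-.1,0]);print('carrier',p,np.degrees(p[2]),r)
print('carrier origin in station',(R.from_euler('z',-sp[2]).as_matrix()@np.r_[p[:2]-sp[:2],0])*1e3,np.degrees(p[2]-sp[2]))
print('push face',world(p,[(0,-.1075,.03)]),'home',world(sp,[(0,.0205,0)]),'seat',world(sp,[(0,.08,.012)]))
h=np.array([(72,467),(120,540),(268,490),(145,403),(210,383),(252,440),(188,461),(117,493)])
h=(h-[0,313])/4.75+[468,200]
L=[(-.025,-.042,.012),(.025,-.042,.012),(.025,.042,.012),(-.02,-.02,.057),(-.02,.02,.057),(.02,.02,.057),(.02,-.02,.057),(0,-.032,.012)]
g=np.array([(466,376),(538,387),(515,438),(442,429),(477,516),(428,522),(517,540),(568,420)])
g=(g-[380,313])/[4.038,4.07]+[200,310]
# in the side view image-up ~ ... near end is +y end, near-left is +x
L2=[(.02,-.02,.057),(-.02,-.02,.057),(-.02,.02,.057),(.02,.02,.057),(0,.032,.012),(.025,.042,.012),(-.025,.042,.012),(-.025,-.042,.012)]
for o in([(S,h,L)],[(D,g,L2)],[(S,h,L),(D,g,L2)]):
    p,r=fit(o,[.5,.35,.2]);print('hopper',p,np.degrees(p[2]),r)
E
```

```text
station [ 0.57535745  0.07374164 -0.15814385] -9.060975194326678 [[-1.3, -2.1], [0.4, -1.5], [0.7, 1.7], [-2.5, 0.5], [0.0, -2.1], [1.3, 1.6]]
carrier [ 0.5355039  -0.14876966 -0.03662757] -2.098605380589793 [[0.1, -1.0], [1.1, -0.7], [0.4, 1.0], [0.6, 1.1], [-1.4, 0.2], [-2.4, -0.6]]
carrier origin in station [  -4.31392403 -226.01100329    0.        ] 6.962369813736884
push face [[ 0.53156732 -0.25619756  0.03      ]] home [[0.5785859  0.09398582 0.        ]] seat [[0.58795629 0.15274334 0.012     ]]
hopper [0.59862835 0.34331218 0.18992241] 10.8817523829667 [[-0.1, -1.0], [0.9, -0.1], [0.7, -0.0], [-1.2, -0.0], [-0.0, -0.7], [0.9, 0.3], [-0.8, 0.9], [-0.4, 0.4]]
hopper [0.59360705 0.34372029 0.19085605] 10.935246240558426 [[0.1, -0.1], [0.3, -0.1], [-0.2, 1.3], [-0.6, 0.6], [0.4, -0.2], [-0.6, 0.1], [0.3, -0.6], [0.2, -0.5]]
hopper [0.59561303 0.34349716 0.20630418] 11.820358656205853 [[-0.5, -1.7], [0.9, -1.0], [0.3, -1.3], [-1.7, -0.9], [-0.6, -1.7], [0.5, -0.9], [-1.0, -0.1], [-0.7, -0.5], [-0.9, -0.4], [-0.6, -0.5], [-0.8, 0.8], [-1.3, 0.3], [-0.2, -0.6], [-1.1, -0.1], [-0.1, -1.1], [-0.8, -1.0]]
```

```bash
python3 - <<'E'
from h import *;import cv2
o=bot.get_obs();cv2.imwrite('pics/w0.png',camera('wrist'));print(o['ee_pos'],o['tcp_rot'],o['time'])
E
```

```text
[5.49753044e-01 4.63250952e-06 1.98549660e-01] [-1.79930591e+02 -1.05048662e-03  8.99995020e+01] 0.1
```

View pics/w0.png

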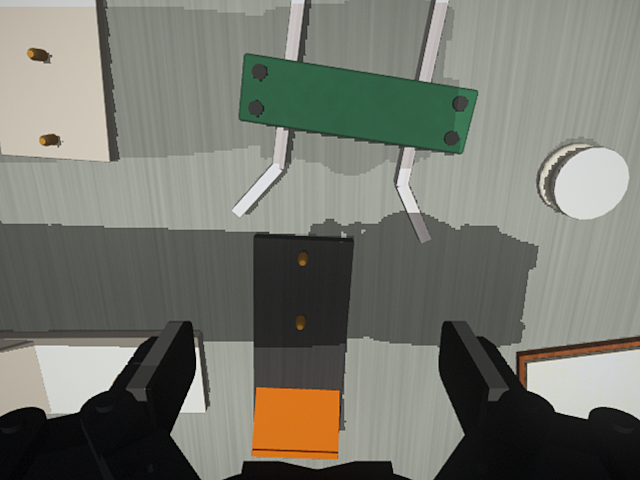

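The wrist view shows the carrier with its nose at (254,235)-(353,239), pegs at (303,255) and (300,320), and the orange tail edge near row 458. The bridge top corners are (245,54), (478,91), (462,154) and (240,120), and the rails bend at (283,167) and (398,185).

```bash
python3 - <<'E'
from h import *
W=cam('wrist',bot.get_obs())
p,r=fit([(W,[(245,54),(478,91),(462,154),(240,120),(283,167),(398,185)],[(-.082,.0225,.059),(.082,.0225,.059),(.082,-.0225,.059),(-.082,-.0225,.059),(-.0475,-.06,.018),(.0475,-.06,.018)])],[.57,.07,-.15])
sp=p;print('station',p,np.degrees(p[2]),r)
p,r=fit([(W,[(254,235),(353,239),(303,253),(301,318),(252,457),(338,459)],[(-.045,.1075,.012),(.045,.1075,.012),(0,.0915,.027),(0,.0275,.027),(-.042,-.1075,.046),(.042,-.1075,.046)])],[.5,-.1,0])
print('carrier',p,np.degrees(p[2]),r)
print('in station',(R.from_euler('z',-sp[2]).as_matrix()@np.r_[p[:2]-sp[:2],0])*1e3,np.degrees(p[2]-sp[2]))
print('push',world(p,[(0,-.1075,.03)]),'push home',world(sp,[(0,-.087,0)]),'seat',world(sp,[(0,.08,.012)]))
np.save('sp.npy',sp)
E
```

```text
station [ 0.57890936  0.07283666 -0.14920011] -8.548536500786247 [[-1.3, -2.4], [2.7, -1.1], [1.9, 0.8], [-2.2, 0.1], [1.0, 2.3], [-1.5, 1.1]]
carrier [ 0.53393223 -0.14780597 -0.04557986] -2.611533742342384 [[-0.7, -0.5], [1.7, -0.2], [-0.1, 6.8], [-0.5, 6.7], [0.1, -2.0], [0.3, -0.9]]
in station [ -11.67954556 -224.87707998    0.        ] 5.937002758443863
push [[ 0.52903409 -0.25519432  0.03      ]] push home [[ 0.56597706 -0.01319679  0.        ]] seat [[0.59080114 0.15194789 0.012     ]]
```

Emit:
send_rows(targets="-60 -5 0 0 100; -120 -10 0 1 100; -180 -15 0 2 100; -240 -20 20 2.6 100; -294 -22 60 2.6 100; -294 -22 120 2.6 100; -294 -22 165 2.6 100; -294 -22 186 2.6 100; -294 -22 186 2.6 100; -294 -22 186 2.6 100", newtons=40)

```text
time: 1.4
ee_pos: [0.5286, -0.2943, 0.0145]
tcp_rot: [179.9, 0.0, 87.4]
wrist_force: [0.4, -0.1, 0.9]
opening: 0.0523
grasp_force: 0.0
```

```bash
python3 - <<'E'
from h import *;import cv2
o=bot.get_obs();cv2.imwrite('pics/w1.png',camera('wrist'));print(o)
E
```

```text
{'time': 1.4, 'q': array([-2.91048190e+01,  1.27617669e+01, -1.61741983e+00,  7.55409331e+01,
       -1.13770293e-03,  6.34897829e+01]), 'qd': array([ 0.02072038, -0.46206734,  0.6289806 ,  0.0172678 ,  0.06260911,
       -0.05109256]), 'joint_efforts': array([-7.25776353e-02, -5.87373805e+01,  4.47998786e+01,  1.28127116e-02,
       -2.06105629e-03,  4.22411290e-05]), 'ee_pos': array([ 0.52856523, -0.29426107,  0.01445405]), 'tcp_rot': array([1.79929027e+02, 3.66731843e-02, 8.74053745e+01]), 'wrist_force': array([ 0.43839817, -0.14209756,  0.93038873]), 'torque': array([-0.0070299 , -0.01869993,  0.05192944]), 'grasp_force': 0.0, 'opening': 0.05227984824741402}
```

View pics/w1.png

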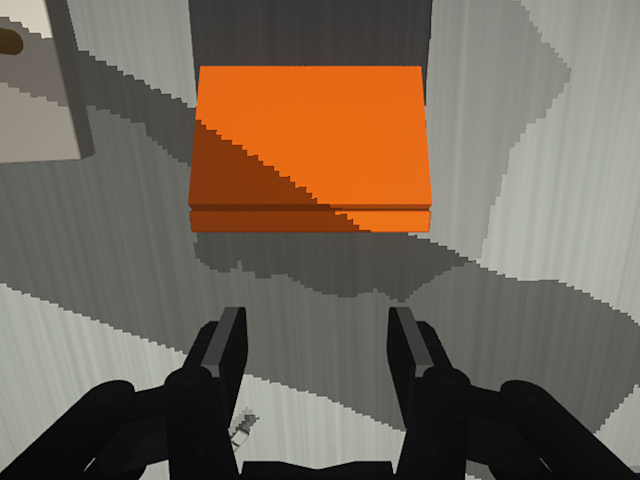

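The plate's outer top edge runs from (190,231) to (430,231), square to the tool, and the fingers at columns 245 and 388 are nearly centred on it. Next I'll compute the push path.

```bash
python3 - <<'E'
from h import *
o=bot.get_obs();W=cam('wrist',o)
p,r=fit([(W,[(190,231),(430,231)],[(-.042,-.1075,.046),(.042,-.1075,.046)])],[.53,-.15,-.04])
sp=np.array([.5775,.073,np.radians(-8.75)])
print(p,np.degrees(p[2]),r,'push',world(p,[(0,-.1075,0)]))
rel=R.from_euler('z',-sp[2]).as_matrix()@np.r_[p[:2]-sp[:2],0];a0=p[2]-sp[2];print(rel,np.degrees(a0))
y0=rel[1]
Rt=R.from_euler('xyz',[180,0,87.4],degrees=True).as_matrix()
T0=np.array([.528,-.294,.014])
for y in list(np.linspace(y0-.016,y0,2))+list(np.linspace(y0+.01,.0205,24)):
    f=np.clip((y-y0)/.07,0,1)
    c=world(sp,[(rel[0]*(1-f),y,0)])[0]; a=sp[2]+a0*(1-f)
    t=world([c[0],c[1],a],[(0,-.1075-.011,.014)])[0]
    d=Rt.T@(t-T0)
    print(round(y*1e3,1),np.round(d*1e3,1),'turn',round(87.4-90-np.degrees(a),2), np.round(t,3))
E
```

```text
[ 0.53363362 -0.15010993 -0.04636758] -2.656666654523729 [[-0.2, 0.0], [0.2, 0.0]] push [[ 0.52865089 -0.25749439  0.        ]]
[-0.0094156  -0.22718637  0.        ] 6.09333334547627
-243.2 [ 9.6 -2.7 -0. ] turn 0.06 [ 0.526 -0.284  0.014]
-227.2 [25.5 -1.  -0. ] turn 0.06 [ 0.528 -0.268  0.014]
-217.2 [35.3 -0.4 -0. ] turn 0.93 [ 0.529 -0.259  0.014]
-206.9 [45.5  0.2  0. ] turn 1.83 [ 0.53  -0.249  0.014]
-196.5 [55.7  0.9  0. ] turn 2.73 [ 0.531 -0.238  0.014]
-186.2 [65.9  1.5  0. ] turn 3.63 [ 0.532 -0.228  0.014]
-175.8 [76.2  2.1  0. ] turn 4.53 [ 0.534 -0.218  0.014]
-165.5 [86.5  2.8  0. ] turn 5.42 [ 0.535 -0.208  0.014]
-155.2 [96.8  3.5  0. ] turn 6.15 [ 0.536 -0.197  0.014]
-144.8 [107.    4.6   0. ] turn 6.15 [ 0.537 -0.187  0.014]
-134.5 [117.3   5.7   0. ] turn 6.15 [ 0.539 -0.177  0.014]
-124.2 [127.6   6.8   0. ] turn 6.15 [ 0.541 -0.167  0.014]
-113.8 [137.9   7.9   0. ] turn 6.15 [ 0.542 -0.157  0.014]
-103.5 [148.1   9.    0. ] turn 6.15 [ 0.544 -0.146  0.014]
-93.2 [158.4  10.1   0. ] turn 6.15 [ 0.545 -0.136  0.014]
-82.8 [168.7  11.2   0. ] turn 6.15 [ 0.547 -0.126  0.014]
-72.5 [179.   12.3   0. ] turn 6.15 [ 0.548 -0.116  0.014]
-62.2 [189.2  13.4   0. ] turn 6.15 [ 0.55  -0.106  0.014]
-51.8 [199.5  14.6   0. ] turn 6.15 [ 0.552 -0.095  0.014]
-41.5 [209.8  15.7   0. ] turn 6.15 [ 0.553 -0.085  0.014]
-31.2 [220.1  16.8   0. ] turn 6.15 [ 0.555 -0.075  0.014]
-20.8 [230.3  17.9   0. ] turn 6.15 [ 0.556 -0.065  0.014]
-10.5 [240.6  19.    0. ] turn 6.15 [ 0.558 -0.055  0.014]
-0.2 [250.9  20.1   0. ] turn 6.15 [ 0.559 -0.044  0.014]
10.2 [261.2  21.2   0. ] turn 6.15 [ 0.561 -0.034  0.014]
20.5 [271.4  22.3   0. ] turn 6.15 [ 0.563 -0.024  0.014]
```

Emit:
send_rows(targets="9 -2.5 0 0 100; 18 -2 0 0 100; 24 -1 0 0 100; 27 -1 0 0.2 100; 35 -0.5 0 0.9 100; 45 0.2 0 1.8 100; 56 0.9 0 2.7 100; 66 1.5 0 3.6 100; 76 2.1 0 4.5 100; 86 2.8 0 5.4 100; 91 3.1 0 5.8 100; 91 3.1 0 5.8 100")

```text
time: 2.95
ee_pos: [0.5353, -0.2029, 0.0132]
tcp_rot: [180.0, 0.0, 81.6]
wrist_force: [-0.2, 0.0, -0.1]
opening: 0.0523
grasp_force: 0.0
```

```bash
python3 - <<'E'
from h import *;import cv2
o=bot.get_obs();print(o['ee_pos'],o['tcp_rot'],o['wrist_force'],o['torque'])
a=camera('wrist');b=camera('scene');cv2.imwrite('pics/x1.png',np.hstack([cv2.resize(a,(400,300)),cv2.resize(b[180:285,235:375],(400,300))]))
E
```

```text
[ 0.53527462 -0.20290948  0.01322629] [1.79998141e+02 3.51048791e-03 8.16264103e+01] [-0.18396726  0.02417101 -0.06614967] [-0.02433538  0.05629193  0.01260131]
```

View pics/x1.png

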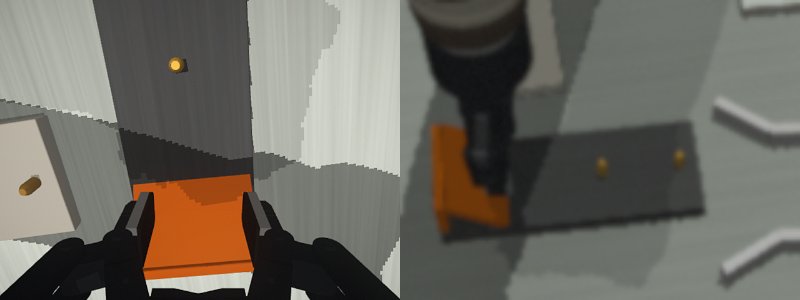

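The tail is still where it started (scene column 247) and the wrist force stayed at zero, so the fingers passed over the 46 mm plate. Measured from the image, the tips sit about 33 mm behind the TCP at this opening. I'll go up, back off and come down lower.

Emit:
send_rows(targets="0 0 -15 0 100; 0 0 -30 0 100; -45 2 -30 -2.9 100; -87 4 -30 -5.8 100; -87 4 -15 -5.8 100; -87 4 5 -5.8 100; -87 4 14 -5.8 100; -87 4 17 -5.8 100; -87 4 17 -5.8 100")

```text
time: 4.18
ee_pos: [0.5268, -0.2897, -0.0033]
tcp_rot: [180.0, 0.0, 87.4]
wrist_force: [0.1, 0.3, 0.0]
opening: 0.0521
grasp_force: 0.0
```

```bash
python3 - <<'E'
from h import *;import cv2
o=bot.get_obs();print(o['ee_pos'],o['tcp_rot'],o['wrist_force'])
a=camera('wrist');b=camera('side');print(proj([[.53,-.27,.03]],cam('side')))
u,v=map(int,proj([[.53,-.27,.03]],cam('side'))[0])
cv2.imwrite('pics/x2.png',np.hstack([cv2.resize(a,(400,300)),cv2.resize(b[v-60:v+45,u-70:u+70],(400,300))]))
E
```

```text
[ 0.52676927 -0.28970132 -0.00327301] [1.79971947e+02 1.42020044e-02 8.74188198e+01] [0.10846647 0.28575453 0.03703283]
[[357.4481595  200.50106085]]
```

View pics/x2.png

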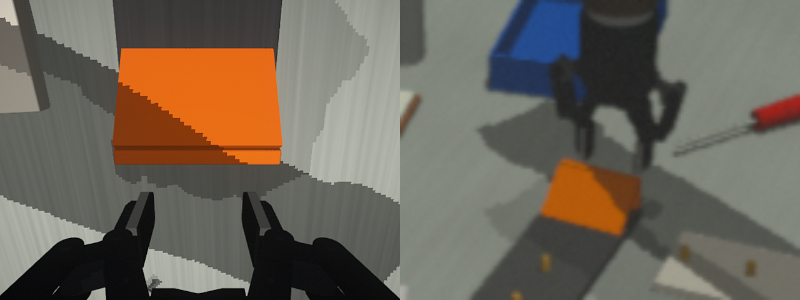

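```bash
python3 - <<'E'
from h import *
for x in(.556,.497):
  for z in(0,.02,.03,.04,.06): print(x,z,proj([[x,-.285,z]],cam('side')))
print([(287+(u-400)*.35,140+v*.35) for u,v in((585,158),(642,170))])
E
```

```text
0.556 0 [[350.53782754 204.65047056]]
0.556 0.02 [[350.68428075 198.88194796]]
0.556 0.03 [[350.75829763 195.96655924]]
0.556 0.04 [[350.83284897 193.03011923]]
0.556 0.06 [[350.98357833 187.09316666]]
0.497 0 [[369.73215238 208.96362907]]
0.497 0.02 [[370.0193865  203.16185425]]
0.497 0.03 [[370.1645709  200.22930856]]
0.497 0.04 [[370.31081544 197.27534912]]
0.497 0.06 [[370.60653178 191.30224392]]
[(351.75, 195.3), (371.7, 199.5)]
```

The side view agrees: the tips are at z of about 32 mm with the TCP at -3 mm. I'll go 12 mm lower and push.

Emit:
send_rows(targets="0 0 6 0 100; 0 0 12 0 100; 8 -0.5 12 0 100; 16 0 12 0 100; 20 0.3 12 0 100; 23 0.5 12 0.2 100; 31 0.9 12 0.9 100; 41 1.5 12 1.8 100; 51 2.2 12 2.7 100; 61 2.8 12 3.6 100; 61 2.8 12 3.6 100")

```text
time: 5.65
ee_pos: [0.5322, -0.2278, -0.0159]
tcp_rot: [-180.0, -0.1, 83.9]
wrist_force: [-0.2, 0.4, 0.7]
opening: 0.0521
grasp_force: 0.0
```

```bash
cat > look.py <<'E'
from h import *;import cv2,sys
o=bot.get_obs();W=cam('wrist',o);im=camera('wrist');cv2.imwrite(sys.argv[1],im)
h=cv2.cvtColor(im,cv2.COLOR_BGR2HSV)
m=cv2.inRange(h,(5,180,90),(18,255,255))
n,l,s,c=cv2.connectedComponentsWithStats(m);k=1+np.argmax(s[1:,4]);m=(l==k).astype('uint8')
q=cv2.boxPoints(cv2.minAreaRect(cv2.findNonZero(m)));print(o['ee_pos'],o['tcp_rot'],o['wrist_force'],s[k],q.tolist())
E
python3 look.py pics/w3.png
```

```text
[ 0.53218646 -0.22775108 -0.01587931] [-1.79997824e+02 -6.19294012e-02  8.38510366e+01] [-0.24292835  0.42315963  0.72046253] [  174   140   283   200 53677] [[174.0, 140.0], [456.0, 140.0], [456.0, 339.0], [174.0, 339.0]]
```

```bash
python3 - <<'E'
from h import *;import cv2
im=cv2.imread('pics/w3.png');h=cv2.cvtColor(im,cv2.COLOR_BGR2HSV)
m=cv2.inRange(h,(5,180,60),(18,255,255))
for r in range(140,345,12):
    c=np.flatnonzero(m[r]);print(r,c.min() if len(c) else None,c.max() if len(c) else None,len(c))
s=cam('scene');b=camera('scene');hb=cv2.cvtColor(b,cv2.COLOR_BGR2HSV);mb=cv2.inRange(hb,(5,180,60),(18,255,255))[200:290,200:400]
print(cv2.boundingRect(mb))
a=cv2.imread('pics/scene0.png');hb=cv2.cvtColor(a,cv2.COLOR_BGR2HSV);mb=cv2.inRange(hb,(5,180,60),(18,255,255))[200:290,200:400]
print(cv2.boundingRect(mb))
E
```

```text
140 190 429 213
152 188 442 255
164 187 443 257
176 187 444 258
188 185 445 261
200 184 446 263
212 183 447 265
224 182 449 268
236 181 450 270
248 3 451 274
260 178 452 275
272 177 453 277
284 176 454 279
296 175 455 281
308 174 456 283
320 176 454 279
332 177 453 277
344 None None 0
(64, 24, 27, 37)
(47, 24, 26, 37)
```

The scene view shows the orange plate shifted 17 px, so the push works. I'll continue to just short of the stop.

```bash
python3 - <<'E'
from h import *
o=bot.get_obs();W=cam('wrist',o)
p,r=fit([(W,[(177,338),(453,338)],[(-.042,-.1075,.046),(.042,-.1075,.046)])],[.53,-.1,-.1])
sp=np.array([.5775,.073,np.radians(-8.75)])
rel=R.from_euler('z',-sp[2]).as_matrix()@np.r_[p[:2]-sp[:2],0];a0=p[2]-sp[2];print(p,np.degrees(p[2]),rel*1e3,np.degrees(a0))
f=world(p,[(0,-.1075,0)])[0];print('gap tcp->face',(f[:2]-o['ee_pos'][:2])@[np.cos(np.radians(83.85)),np.sin(np.radians(83.85))])
Rt=R.from_euler('xyz',[180,0,83.8],degrees=True).as_matrix()
y0=rel[1]
off=Rt.T@(world(p,[(0,-.1185,0)])[0]) 
for y in np.linspace(y0,.0205,12):
    k=np.clip((y-y0)/.035,0,1)
    c=world(sp,[(rel[0]*(1-k),y,0)])[0]; a=sp[2]+a0*(1-k)
    print(round(y*1e3,1),np.round((Rt.T@world([c[0],c[1],a],[(0,-.1185,0)])[0]-off)*1e3,1),round(83.8-90-np.degrees(a),2))
E
```

```text
[ 0.54506546 -0.10840427 -0.10773036] -6.172495124395944 [  -4.46121779 -184.22704781    0.        ] 2.577504875604056
gap tcp->face 0.013225764618509526
-184.2 [0. 0. 0.] -0.03
-165.6 [18.5  0.4  0. ] 1.34
-147.0 [37.1  0.8  0. ] 2.55
-128.4 [55.7  1.6  0. ] 2.55
-109.8 [74.3  2.4  0. ] 2.55
-91.2 [92.9  3.3  0. ] 2.55
-72.6 [111.5   4.1   0. ] 2.55
-53.9 [130.1   4.9   0. ] 2.55
-35.3 [148.7   5.8   0. ] 2.55
-16.7 [167.3   6.6   0. ] 2.55
1.9 [185.9   7.4   0. ] 2.55
20.5 [204.4   8.2   0. ] 2.55
```

Emit:
send_rows(targets="9 0.2 0 0.7 100; 18 0.4 0 1.3 100; 28 0.6 0 2 100; 37 0.8 0 2.5 100; 47 1.2 0 2.5 100; 56 1.6 0 2.5 100; 65 2 0 2.5 100; 75 2.4 0 2.5 100")

```text
time: 6.75
ee_pos: [0.543, -0.1547, -0.0152]
tcp_rot: [179.9, 0.1, 81.3]
wrist_force: [-1.1, -5.1, 3.3]
opening: 0.0521
grasp_force: 2.7
```

```bash
python3 look.py pics/w4.png
```

```text
[ 0.54296182 -0.15470643 -0.01519375] [1.79934990e+02 5.63508680e-02 8.12627787e+01] [-1.14487977 -5.07752256  3.278858  ] [  173   141   282   199 52952] [[173.0, 141.0], [454.0, 141.0], [454.0, 339.0], [173.0, 339.0]]
```

Emit:
send_rows(targets="10 0 0 0 100; 20 0 0 0 100; 30 0 0 0 100; 40 0 0 0 100; 50 0 0 0 100; 60 0 0 0 100; 70 0 0 0 100; 80 0 0 0 100; 90 0 0 0 100; 100 0 0 0 100; 108 0 0 0 100; 116 0 0 0 100; 118 0 0 0 100")

```text
time: 8.43
ee_pos: [0.5604, -0.0379, -0.0157]
tcp_rot: [180.0, 0.0, 81.3]
wrist_force: [0.3, -4.7, 3.6]
opening: 0.0519
grasp_force: 2.5
```

```bash
python3 look.py pics/w5.png
```

```text
[ 0.56043474 -0.03791407 -0.01569143] [1.79989332e+02 1.98699941e-02 8.13124332e+01] [ 0.33021614 -4.68726717  3.62548034] [  173   142   283   200 53294] [[173.0, 142.0], [455.0, 142.0], [455.0, 341.0], [173.0, 341.0]]
```

Emit:
send_rows(targets="2 0 0 0 100; 4 0 0 0 100; 6 0 0 0 100; 7 0 0 0 100; 8 0 0 0 100")

```text
time: 9.1
ee_pos: [0.5615, -0.0302, -0.0158]
tcp_rot: [-180.0, 0.0, 81.3]
wrist_force: [0.5, -4.9, 3.2]
opening: 0.0519
grasp_force: 2.4
```

Emit:
send_rows(targets="1 0 0 0 100; 2 0 0 0 100; 3 0 0 0 100")

```text
time: 9.48
ee_pos: [0.562, -0.0272, -0.0158]
tcp_rot: [-180.0, -0.0, 81.3]
wrist_force: [-1.2, -5.5, 3.4]
opening: 0.052
grasp_force: 2.3
```

Emit:
send_rows(targets="1 0 0 0 100; 2 0 0 0 100")

```text
time: 9.72
ee_pos: [0.5623, -0.0252, -0.0158]
tcp_rot: [-180.0, 0.0, 81.3]
wrist_force: [-1.0, -4.4, 1.8]
opening: 0.0519
grasp_force: 2.3
```

Emit:
send_rows(targets="1 0 0 0 100; 2 0 0 0 100")

```text
time: 9.98
ee_pos: [0.5625, -0.0243, -0.0158]
tcp_rot: [180.0, 0.1, 81.3]
wrist_force: [-2.0, -13.2, 3.8]
opening: 0.0518
grasp_force: 6.9
```

Emit:
send_rows(targets="1 0 0 0 100; 2 0 0 0 100")

```text
time: 10.22
ee_pos: [0.5625, -0.0244, -0.0158]
tcp_rot: [180.0, 0.4, 81.2]
wrist_force: [-3.3, -24.9, 4.6]
opening: 0.0518
grasp_force: 12.5
```

Contact at the stop: the force rises to 25 N with no further motion, at the expected home position. I'll back off, rise and look at the pegs from above.

Emit:
send_rows(targets="-6 0 0 0 100; -25 0 0 0 100; -30 0 -50 0 60; -10 0 -110 0 30; 50 0 -166 0 0; 110 0 -166 0 0; 170 0 -166 0 0; 176 0 -166 0 0; 176 0 -166 0 0; 176 0 -166 0 0")

```text
time: 11.48
ee_pos: [0.5894, 0.1512, 0.15]
tcp_rot: [-180.0, 0.0, 81.2]
wrist_force: [-0.2, 0.1, -0.7]
opening: 0.0851
grasp_force: 0.0
```

```bash
python3 - <<'E'
from h import *;import cv2
o=bot.get_obs();print(o['ee_pos'],o['tcp_rot'],o['wrist_force'],o['qd'])
np.savez('pegview.npz',p=o['ee_pos'],r=o['tcp_rot']);im=camera('wrist');cv2.imwrite('pics/peg.png',im)
print(proj([[.585,.12,.027],[.595,.184,.027]],cam('wrist',o)))
E
```

```text
[0.58943131 0.15120767 0.14996736] [-1.79968771e+02  1.93584731e-02  8.12372972e+01] [-0.15394854  0.0657688  -0.68209833] [-0.46674586 -0.32892657 -0.04902462  0.01450528  0.02858764  0.25322753]
[[316.73328195 253.41223282]
 [316.87218289 165.98531241]]
```

View pics/peg.png

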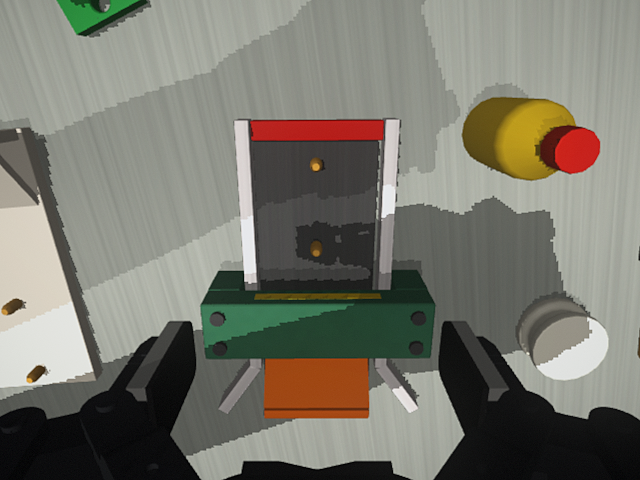

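The pegs stand at (316,163) and (316,248), and the carrier's nose meets the red stop. Next is the same view above the blue hopper.

Emit:
send_rows(targets="50 -6 0 -5 50; 100 -12 0 -11 50; 150 -18 0 -17 50; 190 -23 0 -20 50; 190 -23 0 -20 50; 190 -23 0 -20 50; 190 -23 0 -20 50")

```text
time: 12.4
ee_pos: [0.596, 0.3423, 0.1506]
tcp_rot: [180.0, 0.0, 101.2]
wrist_force: [-0.2, -0.3, -0.1]
opening: 0.0687
grasp_force: 0.0
```

```bash
python3 - <<'E'
from h import *;import cv2
o=bot.get_obs();print(o['ee_pos'],o['tcp_rot'],o['opening'])
np.savez('hopview.npz',p=o['ee_pos'],r=o['tcp_rot']);im=camera('wrist');cv2.imwrite('pics/hop.png',im)
P=proj([[.5955,.3435,.03]],cam('wrist',o))[0];print(P)
u,v=int(P[0]),int(P[1]);u0=max(0,min(440,u-100));v0=max(0,min(330,v-75));print(u0,v0)
cv2.imwrite('pics/hopc.png',cv2.resize(im[v0:v0+150,u0:u0+200],(800,600),interpolation=cv2.INTER_CUBIC))
# pegs
im=cv2.imread('pics/peg.png')
h=cv2.cvtColor(im,cv2.COLOR_BGR2HSV)
for r in(163,248):
    s=h[r-12:r+13,300:333];m=((s[...,1]>130)&(s[...,2]>90)).astype('uint8');print(cv2.boundingRect(m),m.sum(),np.argwhere(m).mean(0)+[r-12,300])
E
```

```text
[0.59599291 0.34232214 0.15061213] [1.79981413e+02 2.47211343e-03 1.01177828e+02] 0.0686633613674262
[315.58404148 211.31718732]
215 136
(10, 7, 11, 13) 107 [164.27102804 314.80373832]
(12, 13, 8, 8) 50 [252.38 315.74]
```

View pics/hopc.png

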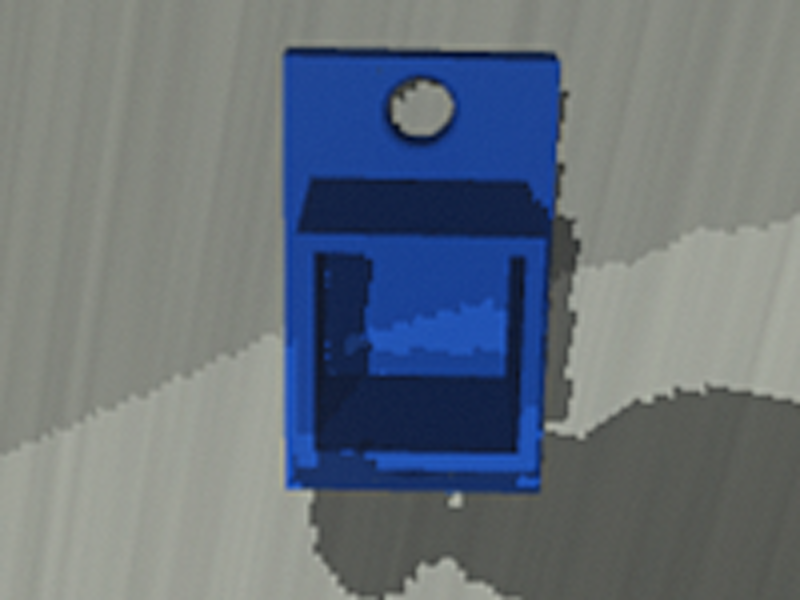

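The hopper is seen almost square: hole at crop (421,109), foot front corners at (286,50) and (559,55), box top front corners at (297,234) and (549,236).

```bash
python3 - <<'E'
from h import *;import cv2
o=np.load('hopview.npz');W=cam('wrist',{'ee_pos':o['p'],'tcp_rot':o['r']})
px=np.array([(286,50),(559,55),(421,109),(297,234),(549,236),(541,472),(290,470)])/4+[215,136]
L=[(-.025,.042,.012),(.025,.042,.012),(0,.032,.012),(-.02,.02,.057),(.02,.02,.057),(.02,-.02,.057),(-.02,-.02,.057)]
p,r=fit([(W,px,L)],[.5955,.3435,.2]);print('hopper',p,np.degrees(p[2]),r)
def tool(w,o): 
    return R.from_euler('xyz',o['r'],degrees=True).inv().apply(np.asarray(w)-o['p'])*1e3
print('hopper in tool',tool([p[0],p[1],0],o),'relyaw',np.degrees(p[2])+90-o['r'][2])
q=np.load('pegview.npz');V=cam('wrist',{'ee_pos':q['p'],'tcp_rot':q['r']})
im=cv2.imread('pics/peg.png').astype(int)
for r0 in(163,248):
    s=im[r0-12:r0+13,300:333];m=(s[...,2]-s[...,0]>25);a=np.argwhere(m);print(a.min(0)+[r0-12,300],a.max(0)+[r0-12,300])
    for row in s[:, :, 2]-s[:,:,0]: print(''.join('%4d'%v for v in row[4:30]))
np.save('hp.npy',p)
E
```

```text
hopper [0.59865183 0.34281085 0.17912673] 10.263205539375326 [[-0.7, 0.9], [0.6, 0.7], [0.1, 0.6], [-0.1, -0.5], [-0.2, -0.1], [-0.8, -0.5], [2.0, -0.9]]
hopper in tool [-2.95098168e-02  2.65435442e+00  1.50612999e+02] relyaw -0.9146228454868321
[157 310] [171 321]
   5   5   4   2   3   3   4   6   5   5   6   5   5   4   3   7   5   4   4   3   5   4   2   4   5   5
   3   4   4   4   4   2   5   4   4   4   4   4   3   4   4   5   6   4   5   4   5   5   4   5   4   3
   5   4   4   4   5   3   5   5   5   5   5   5   4   4   2   5   6   4   5   3   4   5   3   3   4   4
   4   6   4   3   4   3   4   4   4   5   3   4   3   5   4   5   3   4   4   5   4   4   4   4   3   4
   4   4   2   5   3   3   6   4   5   3   3   3   2   1   2   5   6   4   5   3   3   5   3   4   3   4
   4   6   4   3   4   4   4   4   3   1   0   2   6   1   1   3   4   5   5   2   4   4   4   4   3   4
   5   4   5   3   2   3   4   0   3   9  23  32  37  24  15   6   1   4   4   3   3   5   3   3   3   2
   5   5   2   3   3   2   0   0  29  49  65  73  71  59  53  29   6   1   4   2   3   5   3   3   
[... 3735 characters left out ...]
56  97 113 113 110 112 108  80  43  14   0  -2   3   2   2   1   1   3
   1   0   1   3   2   1  -1   0  22  62  95 111 111 109  87  50  14  -1  -1   1   1   2   3   1   1   2
   0   3   1   2   1   2   0  -1   0  12  36  68  67  60  32   4  -2  -3   1   0   1   1   2   2   1   1
   1   3   2   2   2   2   2   0  -1  -3  -9  -4  -8 -10  -7  -3  -3   0   2   1   0   2   2   3   1   3
   1   0   2   2   2   2   1   0   1   1  -1  -2  -2  -2   0   0   1   0   1   1   2   2   2   1   1   0
   2   2   3   3   2   3   3   1   0   0   0   2   2   1   1   2   1  -1   0   2   1   1   1   1   0   1
   2   4   3   2   3   1   3   1   2   2   1  -1   1   1   1   1   1   1   0   1   0   2   2   2   1   2
```

Emit:
send_rows(targets="0 2.5 50 0.9 50; 0 2.5 100 0.9 50; 0 2.5 140 0.9 50; 0 2.5 161 0.9 50; 0 2.5 161 0.9 50; 0 2.5 161 0.9 150; 0 2.5 161 0.9 150; 0 2.5 161 0.9 160; 0 2.5 161 0.9 160; 0 2.5 161 0.9 160", newtons=30)

```text
time: 13.7
ee_pos: [0.599, 0.3448, -0.0088]
tcp_rot: [179.8, -0.0, 100.4]
wrist_force: [-0.2, -1.4, 7.6]
opening: 0.0397
grasp_force: 31.7
```

```bash
python3 - <<'E'
from h import *
q=np.load('pegview.npz');V=cam('wrist',{'ee_pos':q['p'],'tcp_rot':q['r']})
p,r=fit([(V,[(315.8,167),(315.9,253.2)],[(0,.032,.027),(0,-.032,.027)])],[.59,.15,-.15]);print('pegs',p,np.degrees(p[2]),r)
print(R.from_euler('xyz',q['r'],degrees=True).inv().apply(np.r_[p[:2],.0]-q['p'])*1e3)
E
```

```text
pegs [ 0.58931134  0.15161214 -0.15306501] -8.769978967578785 [[-0.0, -0.1], [0.0, 0.1]]
[ 4.32143705e-01 -9.84457496e-02  1.49967303e+02]
```

Emit:
send_rows(targets="0 0 -10 0 160; 0 0 -50 0 160; 0 0 -110 0 160; 0 0 -110 0 160; 0 0 -110 0 160")

```text
time: 14.32
ee_pos: [0.598, 0.3445, 0.0992]
tcp_rot: [180.0, -0.0, 100.4]
wrist_force: [0.3, -0.8, -2.1]
opening: 0.0398
grasp_force: 31.0
```

```bash
python3 - <<'E'
from h import *;import cv2
o=bot.get_obs();print(o['ee_pos'],o['tcp_rot'],o['wrist_force'],o['opening'],o['grasp_force'])
np.savez('hand.npz',p=o['ee_pos'],r=o['tcp_rot']);im=camera('wrist');cv2.imwrite('pics/hand.png',im)
c=im[170:470,150:490];cv2.imwrite('pics/handc.png',cv2.resize(c,(680,600),interpolation=cv2.INTER_CUBIC))
E
```

```text
[0.59801706 0.34449863 0.09924444] [ 1.79987766e+02 -7.73249426e-03  1.00400206e+02] [ 0.30182541 -0.79022838 -2.07469731] 0.039821266371940583 30.958549976348877
```

View pics/handc.png

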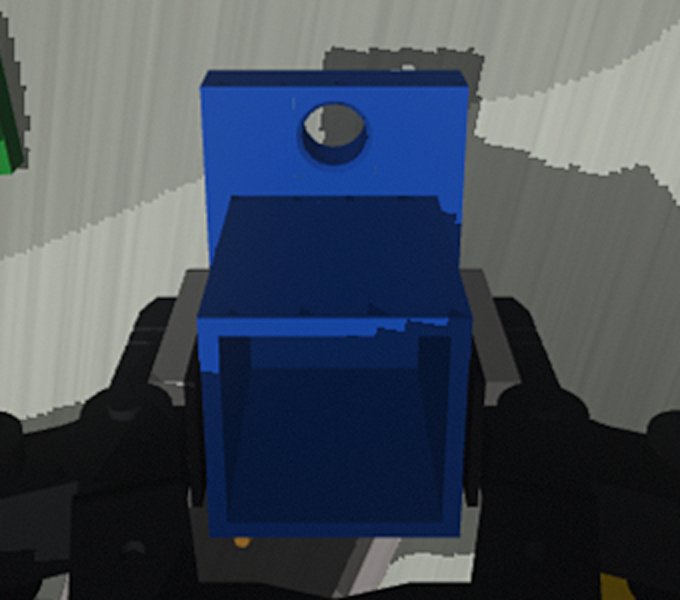

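The hopper is held square: box front edge at crop row 318, foot front at row 87, hole at (333,133). I'll solve its pose in the tool and the move to the seat.

```bash
python3 - <<'E'
from h import *
o=np.load('hand.npz');oo={'ee_pos':o['p'],'tcp_rot':o['r']};W=cam('wrist',oo)
px=np.array([(202,87),(467,87),(333,133),(198,318),(472,317),(461,536),(209,536)])/2+[150,170]
L=np.array([(-.025,.042,.012),(.025,.042,.012),(0,.032,.012),(-.02,.02,.057),(.02,.02,.057),(.02,-.02,.057),(-.02,-.02,.057)])
def f(p):
    w=world(p[:3],L);w[:,2]+=p[3];return (proj(w,W)-px).ravel()
r=least_squares(f,[o['p'][0],o['p'][1],.18,.11]);p=r.x
print(p,np.degrees(p[2]),np.round(r.fun.reshape(-1,2),1).tolist())
h=R.from_euler('xyz',o['r'],degrees=True).inv().apply(np.r_[p[:2],p[3]]-o['p']);relyaw=np.degrees(p[2])+90-o['r'][2]
print('hopper in tool mm',h*1e3,'relyaw',relyaw)
# peg frame world (measured): target
pg=np.array([.58931,.15161]);yw=-8.77
ty=yw+90-relyaw
Rt=R.from_euler('xyz',[180,0,ty],degrees=True).as_matrix()
t=np.r_[pg,.012]-Rt@h;print('target TCP at seat',t,'yaw',ty)
R0=R.from_euler('xyz',o['r'],degrees=True).as_matrix();print('rows delta (from measured)',R0.T@(t-o['p'])*1e3,'turn',o['r'][2]-ty)
E
```

```text
[0.59914354 0.34253206 0.18260606 0.10677734] 10.46255626965553 [[-1.0, -0.3], [0.7, -0.6], [0.6, 1.9], [-0.5, -0.4], [0.2, -0.1], [-0.6, -0.2], [0.6, -0.0]]
hopper in tool mm [-2.13659128  0.75456425 -7.53302517] relyaw 0.06235012765760928
target TCP at seat [0.58889244 0.15383711 0.00446697] yaw 81.1676498723424
rows delta (from measured) [-185.89468773  -43.4136689    94.7431112 ] turn 19.232556269655518
```

Emit:
send_rows(targets="-40 -9 0 4 160; -85 -19 0 9 160; -130 -30 0 14 160; -170 -39 0 18 160; -186 -43.5 0 19.2 160; -186 -43.5 30 19.2 160; -186 -43.5 60 19.2 160; -186 -43.5 60 19.2 160; -186 -43.5 60 19.2 160; -186 -43.5 60 19.2 160")

```text
time: 15.62
ee_pos: [0.5896, 0.1541, 0.0406]
tcp_rot: [179.9, -0.0, 81.2]
wrist_force: [0.2, 0.2, -0.7]
opening: 0.0397
grasp_force: 30.8
```

```bash
python3 - <<'E'
from h import *;import cv2
o=bot.get_obs();print(o['ee_pos'],o['tcp_rot'],o['wrist_force'])
t=np.array([.58889,.15384,.00447]);print(R.from_euler('xyz',o['tcp_rot'],degrees=True).inv().apply(t-o['ee_pos'])*1e3)
E
```

```text
[0.58955162 0.15407243 0.04059239] [ 1.79898529e+02 -4.51225155e-02  8.12262254e+01] [ 0.18801098  0.24922106 -0.70044251]
[-0.35907247 -0.68239514 36.12097134]
```

Emit:
send_rows(targets="-0.3 -0.6 10 0 160; -0.3 -0.6 18 0 160; -0.3 -0.6 22 0 160; -0.3 -0.6 25 0 160; -0.3 -0.6 25 0 160")

```text
time: 16.25
ee_pos: [0.5881, 0.1534, 0.014]
tcp_rot: [-180.0, 0.0, 81.2]
wrist_force: [-0.6, -0.3, -1.1]
opening: 0.0396
grasp_force: 30.8
```

Emit:
send_rows(targets="0.2 0.4 3 0 160; 0.2 0.4 6 0 160; 0.2 0.4 6 0 160")

```text
time: 16.62
ee_pos: [0.5884, 0.1535, 0.0079]
tcp_rot: [-180.0, 0.0, 81.2]
wrist_force: [-0.0, -0.9, -1.3]
opening: 0.0401
grasp_force: 30.8
```

Emit:
send_rows(targets="0 0 2 0 160; 0 0 4 0 160; 0 0 4 0 160")

```text
time: 17.0
ee_pos: [0.5885, 0.1535, 0.004]
tcp_rot: [-180.0, 0.0, 81.2]
wrist_force: [-0.2, -0.4, -1.3]
opening: 0.0397
grasp_force: 30.8
```

Emit:
send_rows(targets="0 0 1 0 160; 0 0 1 0 160")

```text
time: 17.25
ee_pos: [0.5887, 0.1536, 0.0033]
tcp_rot: [180.0, -0.0, 81.2]
wrist_force: [-0.2, 0.6, 0.2]
opening: 0.0396
grasp_force: 30.8
```

Emit:
send_rows(targets="0 0 1 0 160; 0 0 1 0 160")

```text
time: 17.5
ee_pos: [0.5887, 0.1536, 0.0032]
tcp_rot: [180.0, -0.0, 81.2]
wrist_force: [-3.0, -0.7, 6.1]
opening: 0.0392
grasp_force: 31.7
```

Contact came at the height expected for full seating. I'll release, rise and check.

Emit:
send_rows(targets="0 0 -1 0 130; 0 0 -1 0 100; 0 0 -1 0 80; 0 0 -1 0 80; 0 0 -15 0 80; 0 0 -50 0 80; 0 0 -100 0 80; 0 0 -147 0 80; 0 0 -147 0 50; 0 0 -147 0 50; 0 0 -147 0 50")

```text
time: 18.88
ee_pos: [0.588, 0.1534, 0.1479]
tcp_rot: [-179.9, 0.0, 81.2]
wrist_force: [0.4, -0.2, 0.2]
opening: 0.0686
grasp_force: 0.0
```

```bash
python3 - <<'E'
from h import *;import cv2
o=bot.get_obs();print(o['ee_pos'],o['tcp_rot'],o['wrist_force'],o['time']);W=cam('wrist',o)
im=camera('wrist');cv2.imwrite('pics/fin.png',im);im2=camera('side');cv2.imwrite('pics/fins.png',im2)
L=np.array([(-.025,.042,.012),(.025,.042,.012),(-.02,.02,.057),(.02,.02,.057),(-.02,-.02,.057),(.02,-.02,.057)])
w=world([.58931,.15161,np.radians(-8.77)],L);w[:,2]+=.012
print('predicted seated',np.round(proj(w,W),1).tolist())
h=cv2.cvtColor(im,cv2.COLOR_BGR2HSV);m=cv2.inRange(h,(105,120,40),(125,255,255));n,l,s,c=cv2.connectedComponentsWithStats(m)
k=1+np.argmax(s[1:,4]);print(s[k]);l=l==k
x,y,a,b,_=s[k]
for r in range(y,y+b,6):
    q=np.flatnonzero(l[r]);print(r,q.min(),q.max(),len(q),end='; ')
# peg seen inside front hole?
P=proj(world([.58931,.15161,np.radians(-8.77)],[(0,.032,.025)]),W)[0].astype(int);print('\nhole',P)
d=(im[...,2].astype(int)-im[...,0]);print(d[P[1]-9:P[1]+10,P[0]-9:P[0]+10])
r=cv2.inRange(h,(0,180,80),(3,255,255))[100:150,230:410];print('red',cv2.boundingRect(r))
p0=cv2.imread('pics/peg.png');r=cv2.inRange(cv2.cvtColor(p0,cv2.COLOR_BGR2HSV),(0,180,80),(3,255,255))[100:150,230:410];print('red before',cv2.boundingRect(r))
g=lambda im:cv2.boundingRect(cv2.inRange(cv2.cvtColor(im,cv2.COLOR_BGR2HSV),(5,180,60),(18,255,255))[340:440,250:390])
print('orange now/before',g(im),g(p0))
E
```

```text
[0.58800297 0.15336987 0.14790977] [-1.79889079e+02  4.93669486e-02  8.11978513e+01] [ 0.3661881  -0.21655767  0.24164988] 18.875
predicted seated [[282.3, 155.2], [355.0, 155.2], [285.7, 202.8], [351.8, 202.8], [287.3, 263.9], [350.2, 263.9]]
[ 282  153   73  115 7853]
153 284 353 70; 159 282 354 73; 165 282 354 58; 171 282 354 58; 177 283 354 72; 183 283 354 72; 189 283 353 71; 195 283 353 71; 201 283 353 71; 207 283 353 71; 213 284 352 69; 219 284 352 69; 225 284 352 69; 231 284 352 69; 237 284 352 68; 243 284 352 69; 249 284 351 68; 255 285 351 67; 261 285 351 67; 267 285 350 66; 
hole [318 169]
[[-133 -134 -137 -132 -128 -107  -74  -60   -9  -10  -43  -40  -74 -115
  -128 -136 -137 -135 -135]
 [-133 -137 -135 -115  -86  -37   10   31   68   83   59   48    7  -46
   -90 -121 -133 -137 -134]
 [-137 -130 -107  -77  -36   19   63   75   73   72   67   65   67   44
   -17  -70 -113 -131 -136]
 [-133 -110  -63  -20   23   56   75   78   74   74   71   64   62   57
    52    2  -64 -116 -134]
 [-116  -84  -33    1   48   77   80   82   82   81   78   70   68   59
    54   29   -2  -91
[... 812 characters left out ...]
3  -69  -42  -38  -11   33   66  111  133  139  135  124   82   32
    -7  -40  -55  -99 -122]
 [-123  -93  -64  -42  -44  -23   20   48   48   70   54   30   28   -9
   -54  -64  -86 -117 -128]
 [-132 -117  -95  -66  -43  -44  -45  -18  -10    2    9  -19  -34  -49
   -61  -78 -115 -130 -133]
 [-138 -131 -116  -98  -74  -54  -46  -49  -54  -58  -59  -59  -56  -64
   -88 -111 -124 -133 -137]
 [-135 -139 -131 -118 -107  -93  -74  -62  -56  -59  -66  -65  -82 -100
  -121 -132 -132 -134 -136]
 [-135 -136 -139 -131 -122 -120 -113 -101  -93  -97 -103 -103 -118 -129
  -129 -132 -135 -137 -136]]
red (23, 23, 134, 21)
red before (20, 20, 134, 21)
orange now/before (16, 22, 106, 60) (14, 18, 105, 60)
```

The peg stands inside the hole, the hopper outline is within a few pixels of the seated prediction, and the carrier has not shifted relative to the stop.

```bash
python3 -c "
from workcell import ticket
print(ticket.job_done())"
```

```text
the job is handed in; nothing more can be done
None
```

The steel carrier is against the red end stop with the blue hopper seated on its pegs (front peg seen in its hole, foot at seated height), and the job was handed in at about 19 s; on the first push the fingers passed over the orange plate without contact.

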